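Bed in the canvas spinner's hub and drift it free

TASK

Try the fit of the canvas spinner's new hub: take it from its wooden block, push it with a twist into the taper socket of the bench post until its collar is fully home on the rim, and let go. Then push the drift wedge in through the slot under the socket, without touching the hub, until the hub is lifted free of the taper, and leave the drift in the slot with the hub standing loose on it. Keep every push gentle (a straight push without twisting needs too much force) and leave the other things alone.

Things in the scene. Friction and masses are not known exactly. Their poses are not given: they have to be found in the camera images.
- post: Fixed bench post, 96 mm high. Grey foot 44 x 100 x 30 mm, long along its y; its flat top (z = 30 mm) is a sill. Two steel cheeks leave a slot 16 mm wide (x), 28 mm high (z 30 to 58), open at both y ends, above the sill; over them a steel socket, 45 mm outside. Origin: centre of the underside, z up. The drift goes in along +y or -y.
- socket_rim (a point): Centre of the socket's mouth, 96 mm above the table at rest; axes as the post. The bore is 31 mm wide; 27 to 33 mm down a funnel leads to a 13.6 mm hole for the tang, open to the slot below. 8 to 20 mm down, three sprung pads grip the taper over the last 8 mm of the hub's travel: pushed straight home it takes 17 to 22 N; turned to and fro while pushed, 8 to 10 N does.
- socket (a joint): How far the socket is pressed down into the post on its stiff overload spring, m, 0 at rest: it yields above about 3 N, then 9 N per mm. More than 1.4 mm (about 16 N) is too much. Springs back when let go.
- hub: Loose steel hub, about 0.25 kg. Origin: centre of the collar's underside (seating face), z up along the shank. Above: collar 42 mm wide, 5 mm thick; square head 24 x 24 mm (faces along x, y), 5 to 39 mm up. Below: taper from 28 to 23 mm over 24 mm, then a 12 mm round tang, bevelled, ending 54 mm down. Home: collar on the rim, tang end 12 mm above the sill, gripped without being held. Free once raised over 8 mm.
- rack: Fixed wooden block 66 x 66 x 62 mm with a 33 mm through hole, in which the hub stands at the start, collar on its top. Origin: centre of its underside.
- drift: Loose wedge, 172 mm long, about 0.2 kg, lying on its flat underside. Origin: middle of the underside, +x towards the thin tip, z up. Dark steel blade 12 mm thick (y): 8 mm high at the tip (x = 86 mm), rising straight to 24 mm at x = 0, then level to the wooden grip. On the sill it meets the seated hub's tang where it is 12 mm high and lifts it up to 12 mm; that takes about 8 to 18 N along the slot.
- drift_tip (a point): Lower edge of the drift's thin end, on its centreline, 86 mm from its origin; axes as the drift.
- drift_grip (a point): Place to grip the drift: in its wooden grip (34 x 18 x 48 mm upright block, centred 69 mm behind the origin), 38 mm above the underside; close the fingers along the drift's y, across 18 mm.
- cup_1: Clear plastic cup, 86 mm wide, 110 mm high, a bystander. Origin: centre of its underside.
- drink_can: Drink can, 53 mm wide, 134 mm high, a bystander at the back. Origin: centre of its underside.
- spatula: Green spatula, 176 mm long, lying flat, a bystander. Origin: its middle, underside.

How it is judged (in metres and radians):
On the way, in this order (a step that is already met when the one before it is completed fails the run):
1. the hub is home in the socket (collar within 1.5 mm of the rim, upright) and let go (z of hub in the frame of socket_rim below 0.0015 m and horizontal distance between hub and socket_rim below 0.003 m and angle between hub's own z axis and vertical below 0.05 rad and contact force between the fingers and hub below 0.2 N), for 0.3 s.
2. the drift's tip is in the slot (within 20 mm of the post's axis) while the hub is still seated (collar within 2.5 mm of the rim) (horizontal distance between drift_tip and socket_rim below 0.02 m and z of hub in the frame of socket_rim below 0.0025 m and z of drift_tip in the frame of post between 0.025 and 0.045 m), for 0.1 s.
3. the hub is lifted free by the drift (collar more than 8.5 mm above the rim, still in the socket) (z of hub in the frame of socket_rim above 0.0085 m and horizontal distance between hub and socket_rim below 0.006 m and contact force between drift and hub above 0.2 N), for 0.1 s.
At the end, for the whole second after the job is handed in: The hub stands loose in the socket, its collar 8.5 to 18 mm above the rim and within 6 mm of the axis, tilted less than 0.15 rad, resting on the drift, which lies level in the slot (tilt under 0.1 rad); both at rest and let go (all of step 3 and z of hub in the frame of socket_rim below 0.018 m and angle between hub's own z axis and vertical below 0.15 rad and angle between drift's own z axis and vertical below 0.1 rad and linear speed of each of hub, drift below 0.02 m/s); the robot touches nothing.
It fails at once if the socket is pressed down more than 1.4 mm (value of joint socket above 0.0014 m).
It fails at once if more than 40 N between the drift and the post or the hub (contact force between drift and post above 40 N or contact force between drift and hub above 40 N).
It fails at once if the hub is touched while the drift's tip is under the socket (horizontal distance between drift_tip and socket_rim below 0.045 m and z of drift_tip in the frame of post above 0.02 m and contact force between the fingers and hub above 1 N).
It fails at once if a bystander is moved more than 30 mm (distance of any of cup_1, drink_can, spatula from where it was at the start of the episode above 0.03 m).
It also fails if it takes over 72 s, if anything falls off the work surface, if the arm or the gripper's body presses on something with over 40 N, if the wrist force passes 120 N, or if a joint passes its speed limit or range.

ROBOT

A 6-joint arm with a two-finger parallel gripper is mounted at the origin on the work surface; the furniture and walls round the work are solid. World frame = base frame: x ahead of the robot, y to its left, z up, the work surface at z = 0. Lengths are in mm, angles in rad, forces in N, time in s.
With the tool pointing down it reaches from about 300 to 775 mm from the base axis. Payload 14.6 kg.
Tool frame: the origin (TCP) lies at the very end of the fingers, on their centre line; the grasp point (between the pads) lies 19 mm behind it (grip_point_offset is the distance from the TCP to the grasp point, in mm); z points along the fingers, y is the line along which they close (so a half turn about z gives the same grasp; the last joint's range is limited). The gripper opens to 94 mm and grips with 3 to 60 N. Pads are 16 mm wide; open, the fingers measure 119 mm over their backs; the gripper's body (75 mm by 177 mm) begins 78 mm behind the grasp point.
Start: joints at [1.043, 0.3, 1.521, -0, 1.321, -0.067], TCP at [244.562, 492.624, 205.446] pointing down, gripper open.
Joint ranges: [-3.03, 3.03], [-0.79, 2.21], [0.23, 2.52], [-1.04, 4.18], [0, 3.07], [-2.55, 2.55]. Speed limits (rad/s): [2.22, 2.22, 2.57, 3.14, 3.14, 3.14].

INTERFACE

Orientations are given as [roll, pitch, yaw] about the fixed x, y, z axes, in that order (R = Rz(yaw) Ry(pitch) Rx(roll)).
In Python, from cell import read_state, camera, camera_info, sign_off, grip_point_offset gives the robot as it stands.
- The arm moves only by the shell command python3 -m handwheel 'ROWS' [FORCE]. ROWS is text: rows parted by semicolons, each of 5 numbers parted by spaces: the shift along the world's x, y, z in units of 40 mm (1.0 is 40 mm), then the turn about the world's z in units of 5 degrees (1.0 is 5 degrees), then the closure, from 0 (fully open) to 1 (shut). In form: dx dy dz yaw gripper; .... A call has 1 to 12 rows; each row shifts and turns the commanded pose from where the row before left it; what a row does not reach is not made up. A row lasts 1/12 s, in which the tool goes at most 41.7 mm and 7.16 degrees, less where a joint would pass 70% of its speed; a pose out of reach is approached as far as the arm can. A call is refused whole if a number of a shift passes 1 or a number of a turn 1, either way. A call with a gripper value outside its range is refused whole. The fingers move at their own pace and stop on an object; FORCE is the grip in N (left out, the last holds). Time passes only in rows, so rows that do not move let the fingers close. It gives the time, the measured TCP pose, the force, the opening and the grip force at its end, in the units of the state.
- read_state(): the state, without advancing time (a new reading comes with each control period).
- camera(name): name is "side" or "top"; returns (picture, depth): 384x512x3 uint8, red, green, blue; 384x512 float32, mm along the optical axis (not along the pixel's ray), 0 where there is no reading.
- camera_info(name): a dict with "intrinsics" (3x3 intrinsics, pixels), "world_from_camera" (4x4, takes a point from camera to world coordinates). Camera axes: x right, y down, z forward; pixel columns grow to the right and rows downward; lengths in mm; the calibration is good to about 2 mm. A picture is of the moment at which its call begins. camera_info takes no time and is no camera call.
- sign_off(): hands the job in; it is judged then, once.
The state is a dict: "clock": time; "joints": joint angles; "qd": joint speeds; "effort": joint torques, N m; "eef_pos": TCP position; "eef_rot": TCP orientation; "wrist_force": force on the tool from outside, world axes, zero at the start; "moment": the same for the moment, N m; "finger_gap": finger opening in mm; "finger_force": force on a finger pad.
Only numpy, scipy, OpenCV 4.12 (cv2) and the standard library are available. Lean on these libraries where they do the work, as an engineer would, in place of code of your own. Each camera call takes 0.05 s, during which the arm holds its last target. There are 200 camera calls.

## Working session

There is one attempt and no reset: what is moved stays moved. The work goes in short steps, Python scripts to look and compute and a shell command to move; the robot and the scene stay as the last step left them, time stands still between calls to the robot, and variables do not carry over. Pictures are saved under pics/ and viewed, at most 10 in all, crops included, and the job is handed in when it is done.

```bash
mkdir -p pics; cat > h.py <<'E'
import numpy as np,cv2
from cell import *
def snap(n,f):
    p,d=camera(n);cv2.imwrite(f'pics/{f}.png',cv2.cvtColor(p,cv2.COLOR_RGB2BGR));np.save(f'pics/{f}.npy',d);return p,d
def cloud(n,d):
    i=camera_info(n);K=i["intrinsics"];T=np.array(i["world_from_camera"]);K=np.array(K)
    v,u=np.mgrid[:d.shape[0],:d.shape[1]]
    P=np.stack([(u-K[0,2])/K[0,0]*d,(v-K[1,2])/K[1,1]*d,d],-1)
    return P@T[:3,:3].T+T[:3,3]
E
python3 - <<'E'
from h import *
for n in("top","side"):
    p,d=snap(n,n+"0"); i=camera_info(n);print(n,i)
print(read_state(), grip_point_offset)
a=cv2.imread('pics/top0.png');b=cv2.imread('pics/side0.png')
cv2.imwrite('pics/both0.png',cv2.resize(np.vstack([a,b]),None,fx=.78,fy=.78))
cv2.imwrite('pics/top0b.png',cv2.resize(a,(800,600)))
cv2.imwrite('pics/side0b.png',cv2.resize(b,(800,600)))
E
```

```text
top {'intrinsics': array([[384.23872967,   0.        , 258.04241615],
       [  0.        , 384.23872967, 193.91716078],
       [  0.        ,   0.        ,   1.        ]]), 'world_from_camera': array([[-2.86691287e-02, -9.81022192e-01,  1.91764283e-01,
         3.58937906e+02],
       [-9.99577683e-01,  2.90474212e-02, -8.38824013e-04,
        -1.80559561e+01],
       [-4.74735293e-03, -1.91707346e-01, -9.81440653e-01,
         9.59481331e+02],
       [ 0.00000000e+00,  0.00000000e+00,  0.00000000e+00,
         1.00000000e+00]])}
side {'intrinsics': array([[448.68081108,   0.        , 250.97132728],
       [  0.        , 448.68081108, 192.55674773],
       [  0.        ,   0.        ,   1.        ]]), 'world_from_camera': array([[ 8.77550341e-01, -2.56169889e-01,  4.05317637e-01,
         7.21033176e+01],
       [-4.79078340e-01, -5.03230423e-01,  7.19196138e-01,
        -8.54222923e+02],
       [ 1.97317716e-02, -8.25309717e-01, -5.64335475e-01,
         7.45141904e+02],
       [ 0.00000000e+00,  0.00000000e+00,  0.00000000e+00,
         1.00000000e+00]])}
{'clock': 0.1, 'joints': array([ 1.04336694e+00,  3.00451254e-01,  1.52147269e+00,  9.27589797e-06,
        1.32067271e+00, -6.65978020e-02]), 'qd': array([ 0.00049429, -0.00184423, -0.00138144, -0.0009561 ,  0.0008076 ,
       -0.00049784]), 'effort': array([ 1.15783550e-03, -5.32643437e+01, -3.53283799e+01,  7.09375693e-02,
        2.34752591e-02, -3.96245434e-05]), 'eef_pos': array([244.47476653, 492.44433346, 204.94305746]), 'eef_rot': array([-3.14059147e+00, -7.57801692e-05,  2.68075873e+00]), 'wrist_force': array([-0.62366296,  0.3606824 , -0.25702578]), 'moment': array([ 0.04751121, -0.02619838, -0.02790685]), 'finger_force': 0.0, 'finger_gap': 94.1241644307599} 18.8
```

View pics/top0b.png

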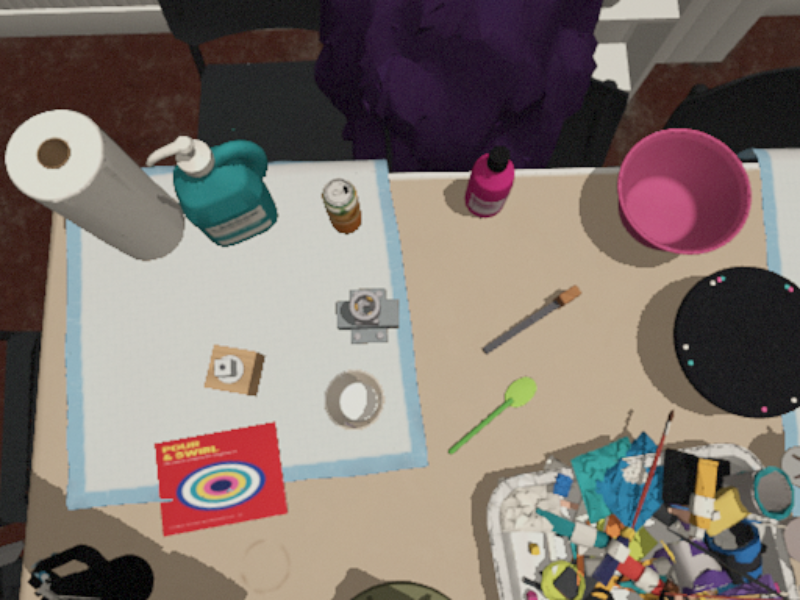

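View pics/side0b.png

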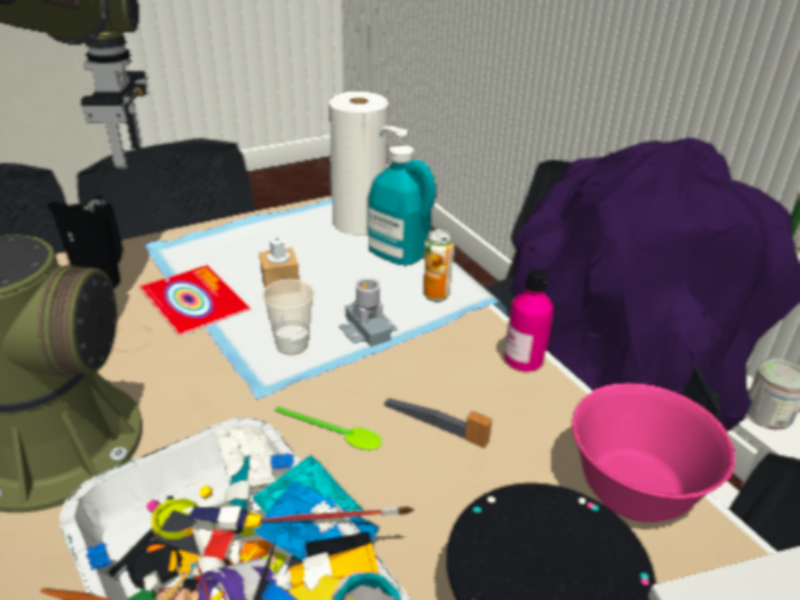

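The top view shows the hub in the rack at (230,368), the post at (367,310), and the drift with its tip at (485,350) and its grip at (575,295), all in the 800-wide picture. The cup is at (355,400), the can at (343,205) and the spatula at (495,415).

```bash
python3 - <<'E'
from h import *
a=cv2.imread('pics/top0.png')
c1=cv2.resize(a[170:270,120:260],None,fx=5.6,fy=5.6,interpolation=cv2.INTER_CUBIC)
cv2.imwrite('pics/c1.png',c1)
b=a[175:235,300:380]
c2=cv2.resize(b,None,fx=9,fy=9,interpolation=cv2.INTER_CUBIC);cv2.imwrite('pics/c2.png',c2)
W=cloud("top",np.load('pics/top0.npy'))
def rect(name,x0,x1,y0,y1,z0,z1):
    m=(W[...,0]>x0)&(W[...,0]<x1)&(W[...,1]>y0)&(W[...,1]<y1)&(W[...,2]>z0)&(W[...,2]<z1)
    P=W[m]; r=cv2.minAreaRect(P[:,:2].astype(np.float32)); print(name,len(P),P.mean(0).round(1),np.median(P[:,2]).round(1),r)
g=lambda u,v:W[int(v*.64),int(u*.64)].round(0)
for n,u,v in [("hub",225,366),("post",366,305),("foot",345,318),("tip",486,350),("grip",575,293),("cup",355,380),("can",343,190),("rack",255,375),("table",420,300)]: print(n,g(u,v))
E
```

```text
hub [443. 239. 100.]
post [536.  39.  48.]
foot [521.  75.  30.]
tip [ 465. -148.    7.]
grip [ 547. -286.   46.]
cup [422.  59.  39.]
can [693.  65. 131.]
rack [433. 211.  41.]
table [551. -44.  -4.]
```

View pics/c1.png

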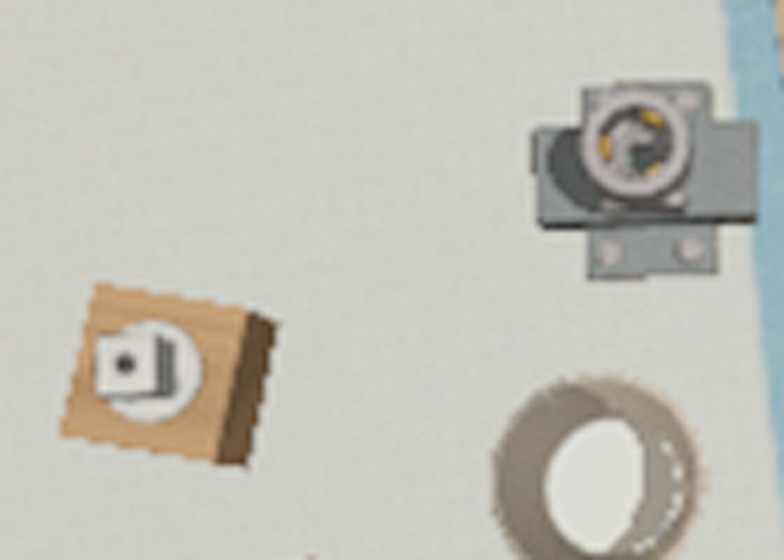

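View pics/c2.png

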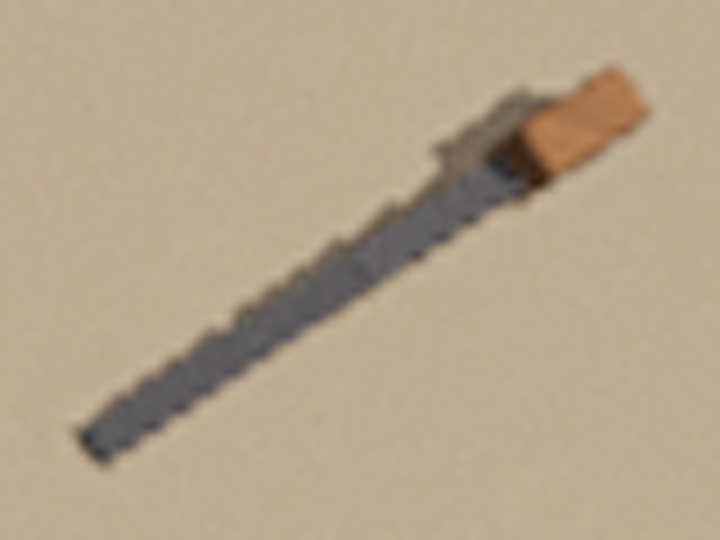

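The crops give these pixels:
- **c1:** head top at (126,365), collar centre at (154,371), socket mouth at (636,143).
- **c2:** drift tip at (90,447), grip top at (585,125).

```bash
cat >> h.py <<'E'
def hit(n,u,v,z):
    i=camera_info(n);K=np.array(i["intrinsics"]);T=np.array(i["world_from_camera"])
    r=T[:3,:3]@np.linalg.solve(K,[u,v,1]);return (T[:3,3]+r*(z-T[2,3])/r[2])[:2]
E
python3 - <<'E'
from h import *
c1=lambda x,y,z:hit("top",120+x/5.6-.4,170+y/5.6-.4,z)
c2=lambda x,y,z:hit("top",300+x/9-.4,175+y/9-.4,z)
print("head",c1(126,365,101),"collar",c1(154,371,67),"headcorners",[c1(*p,101).round(1) for p in((96,338),(155,334),(158,393),(98,398))])
print("rim",c1(636,143,96),"foot front edge",c1(540,228,30),c1(755,220,30),"foot back",c1(533,130,30),c1(755,122,30))
t=c2(90,447,8);g=c2(585,125,48);print("tip",t,"grip",g,np.linalg.norm(t-g),np.degrees(np.arctan2(*(t-g)[::-1])))
W=cloud("top",np.load('pics/top0.npy'))
def rect(name,x,y,r,z0,z1):
    m=(np.hypot(W[...,0]-x,W[...,1]-y)<r)&(W[...,2]>z0)&(W[...,2]<z1);P=W[m]
    print(name,len(P),P.mean(0).round(1),cv2.minAreaRect(P[:,:2].astype(np.float32)))
rect("head",*c1(126,365,101),22,95,107);rect("rim",*c1(636,143,96),28,88,102);rect("grip",*g,28,42,54)
rect("foot",*c1(636,143,96),70,24,36)
rect("rack",*c1(154,371,67),50,55,64.5)
print("cup",hit("top",228,255,110),"cupbase")
E
```

```text
head [441.39631563 242.70649812] collar [441.83938481 241.34743486] headcorners [array([452.5, 255. ]), array([453.4, 231.5]), array([429.9, 229.6]), array([428.6, 253.5])]
rim [526.49813901  38.19410699] foot front edge [502.74787518  85.02933246] [503.51830919  -8.92663595] foot back [546.48099558  87.77781615] [547.17752885 -10.0998953 ]
tip [ 464.30324523 -144.63989345] grip [ 542.78099302 -277.02778139] 153.90032414349764 120.65888826165157
head 116 [442.9 241.1 100.3] ((443.33697509765625, 241.31979370117188), (23.755443572998047, 22.83951187133789), 88.84249877929688)
rim 171 [528.   37.7  94.6] ((528.0183715820312, 38.04325866699219), (43.38134002685547, 43.83080291748047), 44.458160400390625)
grip 101 [ 545.  -278.5   46.4] ((545.2276611328125, -278.52349853515625), (17.864749908447266, 34.019195556640625), 30.26445770263672)
foot 436 [526.6  36.4  29. ] ((527.5009765625, 38.17281723022461), (43.56789779663086, 99.5165786743164), 0.14158234000205994)
rack 553 [442.3 240.3  61.2] ((443.2541198730469, 242.83848571777344), (68.10293579101562, 66.03046417236328), 78.51763153076172)
cup [390.89317124  50.74995697] cupbase
```

```bash
python3 -m handwheel '.41 -.52 0 -1 0;.41 -.52 0 -1 0;.41 -.52 0 -1 0;.41 -.52 0 -1 0;.41 -.52 0 -1 0;.41 -.52 0 -1 0;.41 -.52 0 -1 0;.41 -.52 0 -1 0;.41 -.52 0 -1 0;.41 -.52 0 -1 0;.41 -.52 0 -1 0;.41 -.52 0 -1 0'; python3 -m handwheel '0 0 0 -.3 0;0 0 0 0 0'
```

```text
clock: 1.1
eef_pos: [441.9, 241.8, 205.3]
eef_rot: [-3.141, 0.0, 1.629]
wrist_force: [-0.9, 0.3, -0.1]
finger_gap: 93.7
finger_force: 0.0
clock: 1.27
eef_pos: [441.8, 242.0, 205.1]
eef_rot: [-3.141, 0.0, 1.604]
wrist_force: [0.4, 0.3, -0.1]
finger_gap: 94.2
finger_force: 0.0
```

```bash
python3 -m handwheel '0 0 -.7 0 0;0 0 -.7 0 0;0 0 -.7 0 0;0 0 -.7 0 0;0 0 -.55 0 0;0 0 0 0 0;0 0 0 0 1;0 0 0 0 1;0 0 0 0 1;0 0 0 0 1;0 0 0 0 1;0 0 0 0 1' 45;python3 -m handwheel '0 0 0 0 1;0 0 0 0 1;0 0 0 0 1'
```

```text
clock: 2.27
eef_pos: [441.6, 243.1, 72.0]
eef_rot: [3.141, -0.0, 1.608]
wrist_force: [-0.2, 1.6, -0.3]
finger_gap: 57.4
finger_force: 0.0
clock: 2.52
eef_pos: [441.4, 243.0, 71.5]
eef_rot: [3.142, -0.0, 1.607]
wrist_force: [0.2, 0.5, 0.4]
finger_gap: 37.5
finger_force: 0.0
```

```bash
python3 -m handwheel '0 0 0 0 1;0 0 0 0 1;0 0 0 0 1;0 0 0 0 1;0 0 0 0 1'; python3 - <<'E'
from h import *
s=read_state();print(s["eef_pos"],s["wrist_force"],s["finger_gap"],s["finger_force"])
E
```

```text
clock: 2.93
eef_pos: [441.3, 243.0, 71.4]
eef_rot: [-3.142, 0.0, 1.607]
wrist_force: [0.5, 0.6, 0.7]
finger_gap: 23.7
finger_force: 45.0
[441.33932754 243.00537809  71.43141347] [0.51986121 0.60094055 0.66176872] 23.674213821972476 45.000073313713074
```

```bash
python3 -m handwheel '0 0 .5 0 1;0 0 .7 0 1;0 0 .7 0 1;0 0 .7 0 1;.3 -.7 0 0 1;.3 -.7 0 0 1;.3 -.7 0 0 1;.3 -.7 0 0 1;.3 -.7 0 0 1;.3 -.7 0 0 1;.33 -.7 0 0 1;0 -.19 0 0 1';python3 -m handwheel '0 0 0 0 1;0 0 0 -.4 1;0 0 0 0 1'
python3 - <<'E'
from h import *
p,d=snap("top","t1");q,e=snap("side","s1")
print(read_state()["eef_pos"])
a=cv2.imread('pics/top0.png')
cv2.imwrite('pics/t1b.png',np.hstack([cv2.resize(cv2.imread('pics/t1.png')[150:240,190:280],(400,400),interpolation=2),cv2.resize(cv2.imread('pics/s1.png')[120:230,180:290],(400,400),interpolation=2)]))
E
```

```text
clock: 3.93
eef_pos: [527.7, 36.1, 175.0]
eef_rot: [-3.141, 0.001, 1.605]
wrist_force: [0.3, 0.7, -3.0]
finger_gap: 23.8
finger_force: 45.0
clock: 4.18
eef_pos: [526.1, 40.2, 175.2]
eef_rot: [-3.141, -0.0, 1.571]
wrist_force: [0.4, 1.2, -1.9]
finger_gap: 23.4
finger_force: 45.0
[526.20900054  40.33336614 175.32791209]
```

View pics/t1b.png

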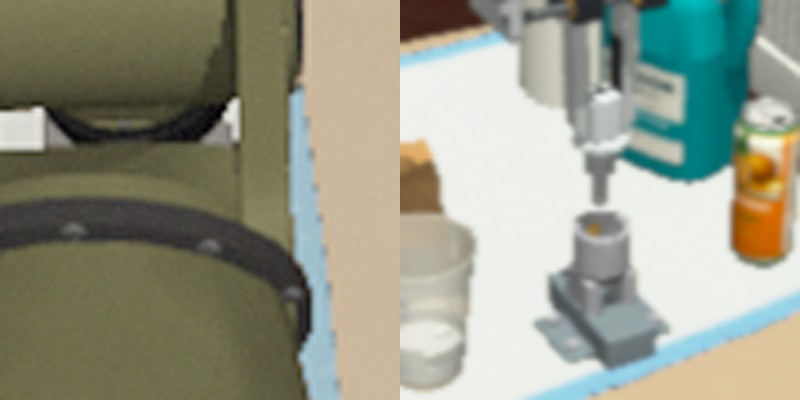

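```bash
python3 - <<'E'
from h import *
b=cv2.imread('pics/s1.png');cv2.imwrite('pics/s1c.png',cv2.resize(b[140:210,205:265],None,fx=8,fy=8,interpolation=2))
f=lambda x,y,z:hit("side",180+(x-400)*.275-.4,120+y*.275-.4,z)
print("tang",f(599,204,111.9),"rim",f(602,226,96))
W=cloud("side",np.load('pics/s1.npy'))
m=(np.hypot(W[...,0]-526,W[...,1]-38)<30)&(abs(W[...,2]-96)<4);P=W[m]
print(len(P),cv2.minAreaRect(P[:,:2].astype(np.float32)),cv2.minEnclosingCircle(P[:,:2].astype(np.float32)))
E
```

```text
tang [525.50038507  42.02788398] rim [525.23610963  36.70912095]
84 ((523.62109375, 37.08220672607422), (47.79417419433594, 40.01188659667969), 63.86271286010742) ((526.4378662109375, 36.75381088256836), 24.90836524963379)
```

View pics/s1c.png

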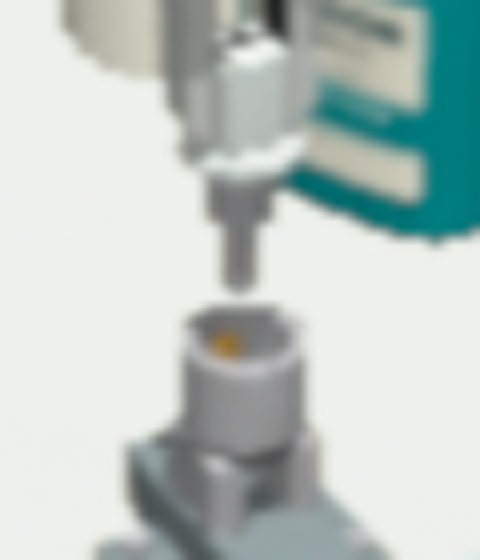

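The side crop shows the tang at x≈240 and its tip at y≈292. The rim centre is at about (242,337), so the sideways alignment is good. I'll check the distance along the line of sight with the depth data.

```bash
python3 - <<'E'
from h import *
from scipy.optimize import least_squares
W=cloud("side",np.load('pics/s1.npy'))
def fit(z0,z1,r,R=35):
    m=(np.hypot(W[...,0]-526,W[...,1]-39)<R)&(W[...,2]>z0)&(W[...,2]<z1);P=W[m]
    s=least_squares(lambda c:np.hypot(P[:,0]-c[0],P[:,1]-c[1])-r,[526,39],loss='soft_l1');print(z0,z1,len(P),s.x.round(1),np.abs(s.fun).mean().round(2), P[:,2].min().round(1),P[:,2].max().round(1))
fit(70,90,22.5);fit(114,138,6,15);fit(166,169.5,21,30)
m=(np.hypot(W[...,0]-526,W[...,1]-39)<15)&(W[...,2]>102);print(W[m][:,2].min())
E
```

```text
70 90 137 [524.3  39.5] 3.03 70.7 89.9
114 138 38 [524.6  41.2] 0.84 114.9 137.0
166 169.5 26 [526.1  41.4] 2.48 166.1 169.5
114.8852076710084
```

```bash
python3 -m handwheel '0 -.04 0 0 1;0 0 -.3 0 1;0 0 -.3 0 1;0 0 -.3 0 1;0 0 0 0 1;0 0 0 0 1'; python3 -m handwheel '0 0 -.1 0 1;0 0 -.1 0 1;0 0 0 0 1;0 0 0 0 1';python3 -m handwheel '0 0 -.05 0 1;0 0 -.05 0 1;0 0 0 0 1;0 0 0 0 1'
```

```text
clock: 4.78
eef_pos: [526.3, 38.1, 139.4]
eef_rot: [-3.141, -0.0, 1.573]
wrist_force: [-0.1, 0.2, -1.2]
finger_gap: 23.4
finger_force: 45.0
clock: 5.12
eef_pos: [526.6, 37.8, 131.5]
eef_rot: [-3.142, 0.0, 1.573]
wrist_force: [-0.2, 0.7, -2.8]
finger_gap: 23.9
finger_force: 45.0
clock: 5.45
eef_pos: [526.5, 37.8, 127.4]
eef_rot: [-3.141, 0.0, 1.573]
wrist_force: [-0.5, -0.0, -2.2]
finger_gap: 23.4
finger_force: 45.0
```

```bash
python3 -m handwheel '0 0 -.1 0 1;0 0 -.1 0 1;0 0 -.1 0 1;0 0 0 0 1;0 0 0 0 1'
```

```text
clock: 5.87
eef_pos: [526.6, 37.9, 115.2]
eef_rot: [-3.141, -0.0, 1.573]
wrist_force: [1.4, 0.7, -3.7]
finger_gap: 23.7
finger_force: 45.0
```

```bash
python3 -m handwheel '0 0 -.02 1 1;0 0 -.02 1 1;0 0 -.02 -1 1;0 0 -.02 -1 1;0 0 -.02 -1 1;0 0 -.02 -1 1;0 0 -.01 1 1;0 0 -.01 1 1'; python3 -m handwheel '0 0 -.01 1 1;0 0 -.01 1 1;0 0 -.01 -1 1;0 0 -.01 -1 1'
```

```text
clock: 6.53
eef_pos: [526.7, 38.1, 110.4]
eef_rot: [3.141, -0.0, 1.575]
wrist_force: [-1.1, 2.5, 1.9]
finger_gap: 23.3
finger_force: 45.0
clock: 6.87
eef_pos: [526.8, 38.1, 108.9]
eef_rot: [3.141, -0.0, 1.57]
wrist_force: [-1.3, 2.1, 3.7]
finger_gap: 23.7
finger_force: 45.0
```

```bash
python3 -m handwheel '0 0 -.01 -1 1;0 0 -.01 -1 1;0 0 -.01 1 1;0 0 -.01 1 1'; python3 -m handwheel '0 0 -.01 1 1;0 0 -.01 1 1;0 0 -.01 -1 1;0 0 -.01 -1 1'
```

```text
clock: 7.2
eef_pos: [526.8, 38.0, 107.4]
eef_rot: [3.141, -0.0, 1.575]
wrist_force: [-2.5, 1.3, 3.8]
finger_gap: 23.5
finger_force: 45.0
clock: 7.53
eef_pos: [526.9, 38.1, 105.9]
eef_rot: [3.14, -0.0, 1.57]
wrist_force: [-1.4, 2.1, 4.8]
finger_gap: 24.2
finger_force: 45.0
```

```bash
python3 -m handwheel '0 0 -.01 -1 1;0 0 -.01 -1 1;0 0 -.005 1 1;0 0 -.005 1 1'; python3 -m handwheel '0 0 0 1 1;0 0 -.005 1 1;0 0 -.005 -1 1;0 0 0 -1 1'
```

```text
clock: 7.87
eef_pos: [526.8, 38.0, 104.7]
eef_rot: [3.141, -0.0, 1.575]
wrist_force: [-2.0, 1.2, 6.8]
finger_gap: 23.7
finger_force: 45.0
clock: 8.2
eef_pos: [527.0, 38.1, 104.6]
eef_rot: [3.14, -0.0, 1.57]
wrist_force: [-1.5, 3.1, 7.3]
finger_gap: 23.8
finger_force: 45.0
```

```bash
python3 -m handwheel '0 0 -.004 -1 1;0 0 -.004 -1 1;0 0 0 1 1;0 0 0 1 1'; python3 - <<'E'
from h import *
snap("side","s2")
b=cv2.imread('pics/s2.png');cv2.imwrite('pics/s2c.png',cv2.resize(b[140:220,195:275],(560,560),interpolation=2))
E
```

```text
clock: 8.53
eef_pos: [526.9, 38.0, 104.4]
eef_rot: [3.14, -0.0, 1.575]
wrist_force: [-2.5, 1.5, 9.0]
finger_gap: 23.7
finger_force: 45.0
```

View pics/s2c.png

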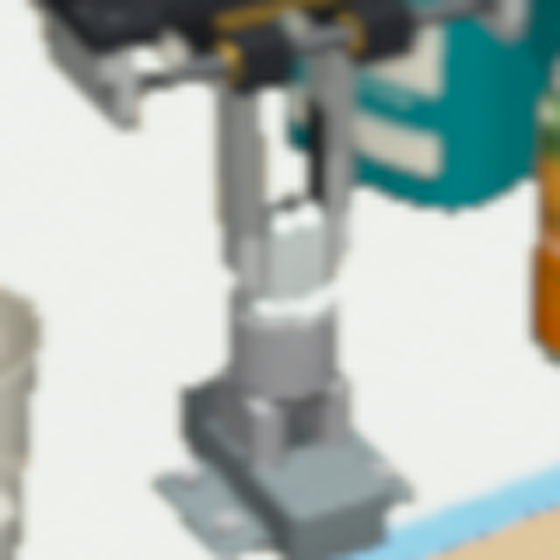

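The crop shows the collar resting on the rim with no gap, and the last step rose at about 9 N/mm, so the hub is home. I'll release it now.

```bash
python3 -m handwheel '0 0 .008 0 1;0 0 .007 0 1;0 0 0 0 1;0 0 0 0 .6;0 0 0 0 .5;0 0 0 0 0;0 0 0 0 0;0 0 0 0 0;0 0 0 0 0;0 0 .3 0 0;0 0 .5 0 0;0 0 .7 0 0'
```

```text
clock: 9.58
eef_pos: [525.6, 37.8, 162.8]
eef_rot: [-3.138, 0.0, 1.573]
wrist_force: [-1.0, -0.1, 0.3]
finger_gap: 80.6
finger_force: 0.0
```

```bash
python3 -m handwheel '0 -.4 .4 0 0;0 -.7 .3 0 0;0 -.8 0 0 0;0 -.8 0 1 0;0 -.8 0 1 0;0 -.8 0 1 0;0 -.8 0 1 0;0 -.8 0 1 0;0 -.8 0 1 0;0.2 -.8 0 0 0;0.2 -.4 0 0 0;0 0 0 0 0'
python3 - <<'E'
from h import *
p,d=snap("top","t2")
W=cloud("top",d)
m=(np.hypot(W[...,0]-527,W[...,1]-38)<20)&(W[...,2]>120)
P=W[m];print(len(P), P.mean(0) if len(P) else 0, cv2.minAreaRect(P[:,:2].astype(np.float32)))
q,e=snap("side","s3");W=cloud("side",e)
m=(np.hypot(W[...,0]-527,W[...,1]-38)<20)&(W[...,2]>130);print(np.percentile(W[m][:,2],[50,90,98]))
E
```

```text
clock: 10.58
eef_pos: [542.7, -281.2, 191.0]
eef_rot: [-3.141, -0.0, 2.093]
wrist_force: [-0.4, 0.8, -0.3]
finger_gap: 93.9
finger_force: 0.0
138 [527.53739715  37.13244165 132.778194  ] ((528.166748046875, 37.36908721923828), (23.885622024536133, 24.395910263061523), 88.80006408691406)
[134.11647575 135.58610406 136.3108101 ]
```

```bash
python3 -m handwheel '0 .07 -.7 .1 0;0 0 -.8 0 0;0 0 -.8 0 0;0 0 -.8 0 0;0 0 -.7 0 0;0 0 -.47 0 0;0 0 0 0 .5;0 0 0 0 1;0 0 0 0 1;0 0 0 0 1;0 0 0 0 1;0 0 0 0 1' 40;python3 -m handwheel '0 0 0 0 1;0 0 0 0 1;0 0 0 0 1;0 0 0 0 1;0 0 0 0 1;0 0 0 0 1;0 0 0 0 1'
```

```text
clock: 11.68
eef_pos: [542.9, -275.5, 22.0]
eef_rot: [3.141, 0.001, 2.105]
wrist_force: [-0.5, 0.8, -0.4]
finger_gap: 57.5
finger_force: 0.0
clock: 12.27
eef_pos: [542.5, -275.4, 20.9]
eef_rot: [-3.142, -0.0, 2.105]
wrist_force: [0.1, -1.2, -0.0]
finger_gap: 18.0
finger_force: 39.9
```

```bash
python3 -m handwheel '0 0 .3 0 1;0 0 .5 0 1;0 0 .3 0 1;-.06 .3 0 -1 1;-.07 .4 0 -1 1;-.06 .4 0 -1 1;-.07 .4 0 -1 1;-.06 .4 0 -1 1;-.07 .3 0 -1 1;0 0 0 -.12 1;0 0 0 0 1;0 0 0 0 1' 60
python3 - <<'E'
from h import *
p,d=snap("top","t3");q,e=snap("side","s4");print(read_state()["eef_pos"],read_state()["eef_rot"])
a=cv2.imread('pics/t3.png');b=cv2.imread('pics/s4.png')
cv2.imwrite('pics/t3c.png',np.hstack([cv2.resize(a[160:260,210:310],(400,400),interpolation=2),cv2.resize(b[150:260,200:310],(400,400),interpolation=2)]))
E
```

```text
clock: 13.27
eef_pos: [527.3, -188.0, 65.4]
eef_rot: [3.141, 0.0, 1.573]
wrist_force: [-0.7, -0.1, -1.6]
finger_gap: 17.3
finger_force: 59.9
[ 527.08774609 -188.1078924    65.08960687] [3.14132290e+00 1.96078473e-04 1.57188993e+00]
```

View pics/t3c.png

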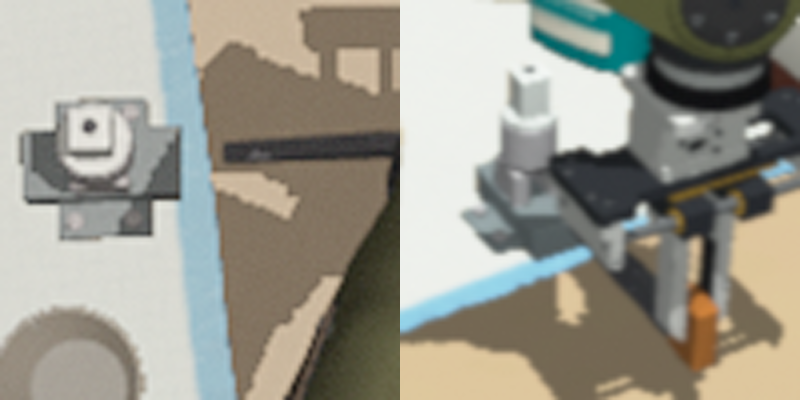

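```bash
python3 - <<'E'
from h import *
W=cloud("top",np.load('pics/t3.npy'))
m=(abs(W[...,0]-528)<20)&(W[...,1]<-20)&(W[...,1]>-130)&(W[...,2]>35)&(W[...,2]<80);P=W[m]
y=P[:,1]
for lo,hi in((-130,-100),(-100,-70),(-70,-50),(-50,-20)):
    Q=P[(y>lo)&(y<hi)]; print(lo,len(Q),Q.mean(0).round(1) if len(Q) else '',(Q[:,0].min(),Q[:,0].max()) if len(Q) else '')
print(cv2.minAreaRect(P[:,:2].astype(np.float32)),y.max())
m=(np.hypot(W[...,0]-527,W[...,1]-38)<75)&(abs(W[...,2]-29)<4);F=W[m];print("foot",cv2.minAreaRect(F[:,:2].astype(np.float32)))
m=(np.hypot(W[...,0]-527,W[...,1]-38)<25)&(W[...,2]>126);F=W[m];print("head",F.mean(0),cv2.minAreaRect(F[:,:2].astype(np.float32)))
f=lambda x,y,z:hit("top",210+x/4-.4,160+y/4-.4,z)
print("tip px",f(225,153,52.5), f(395,144,67))
E
```

```text
-130 83 [ 526.8 -114.9   62.9] (np.float64(521.7945004870237), np.float64(533.7428959893019))
-100 79 [527.  -85.6  59. ] (np.float64(521.8348069362214), np.float64(534.141581014475))
-70 45 [527.5 -60.8  55.9] (np.float64(521.994036102773), np.float64(534.4866103834901))
-50 35 [527.  -43.5  51.5] (np.float64(521.7462696799022), np.float64(533.5911508917645))
((528.1417236328125, -83.69818115234375), (12.720818519592285, 92.18485260009766), 0.04598052427172661) -37.61078830965859
foot ((527.4557495117188, 38.104530334472656), (43.517391204833984, 99.4201431274414), 0.22167418897151947)
head [527.74620281  37.9600979  133.69053892] ((528.0659790039062, 37.455482482910156), (24.04368019104004, 24.114099502563477), 0.1290026605129242)
tip px [525.98542548 -37.28613864] [ 525.75155313 -137.53532027]
```

The blade is aligned with the slot to within 1 mm and the tip is at y≈-37. I'll lower it and enter the slot.

```bash
python3 -m handwheel '0 0 -.15 0 1;0 0 -.15 0 1;0 0 0 0 1;0 .2 0 0 1;0 .3 0 0 1;0 .3 0 0 1;0 0 0 0 1;0 0 0 0 1';python3 -m handwheel '0 .2 0 0 1;0 .2 0 0 1;0 .2 0 0 1;0 .15 0 0 1;0 0 0 0 1;0 0 0 0 1'
```

```text
clock: 14.03
eef_pos: [527.1, -154.3, 53.2]
eef_rot: [3.141, 0.0, 1.573]
wrist_force: [0.8, -0.2, -1.2]
finger_gap: 17.6
finger_force: 59.9
clock: 14.53
eef_pos: [527.0, -125.0, 53.0]
eef_rot: [3.142, 0.0, 1.572]
wrist_force: [0.4, -0.2, -1.5]
finger_gap: 17.7
finger_force: 59.9
```

```bash
python3 -m handwheel '0 0 -.025 0 1;0 0 -.015 0 1;0 0 0 0 1';python3 -m handwheel '0 0 -.01 0 1;0 0 0 0 1;0 .15 0 0 1;0 .15 0 0 1;0 .1 0 0 1;0 0 0 0 1'
```

```text
clock: 14.78
eef_pos: [526.9, -125.6, 51.1]
eef_rot: [-3.141, -0.0, 1.57]
wrist_force: [-0.1, -0.0, -2.7]
finger_gap: 17.7
finger_force: 59.9
clock: 15.28
eef_pos: [526.9, -108.3, 50.9]
eef_rot: [-3.141, -0.0, 1.572]
wrist_force: [0.4, -0.7, -2.0]
finger_gap: 17.6
finger_force: 59.9
```

```bash
python3 -m handwheel '0 .05 -.01 0 1;0 .05 0 0 1;0 .05 0 0 1;0 .05 0 0 1;0 0 0 0 1';python3 -m handwheel '0 .05 0 0 1;0 .05 0 0 1;0 .05 0 0 1;0 .05 0 0 1'
```

```text
clock: 15.7
eef_pos: [527.1, -101.1, 50.7]
eef_rot: [3.141, -0.0, 1.571]
wrist_force: [-0.0, 0.3, 0.5]
finger_gap: 17.6
finger_force: 60.0
clock: 16.03
eef_pos: [527.1, -93.5, 50.7]
eef_rot: [3.141, 0.001, 1.571]
wrist_force: [-0.3, -4.6, 3.6]
finger_gap: 17.4
finger_force: 60.0
```

```bash
python3 -m handwheel '0 .04 0 0 1;0 .04 0 0 1;0 .04 0 0 1;0 .04 0 0 1';python3 -m handwheel '0 .04 0 0 1;0 .04 0 0 1;0 .04 0 0 1;0 .04 0 0 1'
```

```text
clock: 16.37
eef_pos: [527.2, -87.7, 50.8]
eef_rot: [3.141, 0.001, 1.571]
wrist_force: [-1.3, -8.5, 3.1]
finger_gap: 17.6
finger_force: 60.0
clock: 16.7
eef_pos: [527.3, -82.2, 50.9]
eef_rot: [3.14, 0.003, 1.571]
wrist_force: [-1.6, -15.8, 2.2]
finger_gap: 17.7
finger_force: 59.9
```

```bash
python3 -m handwheel '0 .04 0 0 1;0 .04 0 0 1;0 .04 0 0 1;0 .04 0 0 1';python3 -m handwheel '0 .04 0 0 1;0 .04 0 0 1;0 .04 0 0 1;0 .04 0 0 1';python3 -m handwheel '0 .04 0 0 1;0 .04 0 0 1;0 .04 0 0 1;0 .04 0 0 1'
```

```text
clock: 17.03
eef_pos: [527.3, -75.8, 50.9]
eef_rot: [3.14, 0.003, 1.57]
wrist_force: [-0.2, -15.0, 3.1]
finger_gap: 17.7
finger_force: 60.0
clock: 17.37
eef_pos: [527.3, -69.2, 50.9]
eef_rot: [3.141, 0.002, 1.571]
wrist_force: [0.5, -14.6, 2.5]
finger_gap: 17.7
finger_force: 60.0
clock: 17.7
eef_pos: [527.2, -62.7, 50.8]
eef_rot: [3.141, 0.002, 1.571]
wrist_force: [-0.2, -11.3, 2.2]
finger_gap: 17.5
finger_force: 60.0
```

```bash
python3 -m handwheel '0 .05 0 0 1;0 .05 0 0 1;0 .05 0 0 1;0 .05 0 0 1;0 .05 0 0 1;0 .05 0 0 1';python3 -m handwheel '0 .05 0 0 1;0 .05 0 0 1;0 .05 0 0 1;0 .05 0 0 1;0 .05 0 0 1;0 .05 0 0 1;0 .03 0 0 1'
python3 - <<'E'
from h import *
snap("side","s5");snap("top","t5")
a=cv2.imread('pics/t5.png');b=cv2.imread('pics/s5.png')
cv2.imwrite('pics/t5c.png',np.hstack([cv2.resize(a[160:260,190:290],(400,400),interpolation=2),cv2.resize(b[130:240,190:300],(400,400),interpolation=2)]))
W=cloud("side",np.load('pics/s5.npy'))
m=(np.hypot(W[...,0]-527,W[...,1]-38)<20)&(W[...,2]>130);P=W[m];print(np.percentile(P[:,2],[50,90,98]))
E
```

```text
clock: 18.2
eef_pos: [527.2, -49.9, 50.8]
eef_rot: [3.141, 0.001, 1.571]
wrist_force: [-0.4, -5.0, 2.6]
finger_gap: 17.6
finger_force: 60.0
clock: 18.78
eef_pos: [527.2, -36.0, 50.8]
eef_rot: [3.141, 0.0, 1.571]
wrist_force: [0.2, -4.7, 5.9]
finger_gap: 17.7
finger_force: 60.0Traceback (most recent call last):
  File "<stdin>", line 6, in <module>
    return _quantile_unchecked(
        a, q, axis, out, overwrite_input, method, keepdims, weights)
    return _ureduce(a,
                    func=_quantile_ureduce_func,
    ...<5 lines>...
                    overwrite_input=overwrite_input,
                    method=method)
    r = func(a, **kwargs)
    result = _quantile(arr,
                       quantiles=q,
    ...<2 lines>...
                       out=out,
                       weights=wgt)
    slices_having_nans = np.isnan(arr[-1, ...])
                                  ~~~^^^^^^^^^
IndexError: index -1 is out of bounds for axis 0 with size 0
```

View pics/t5c.png

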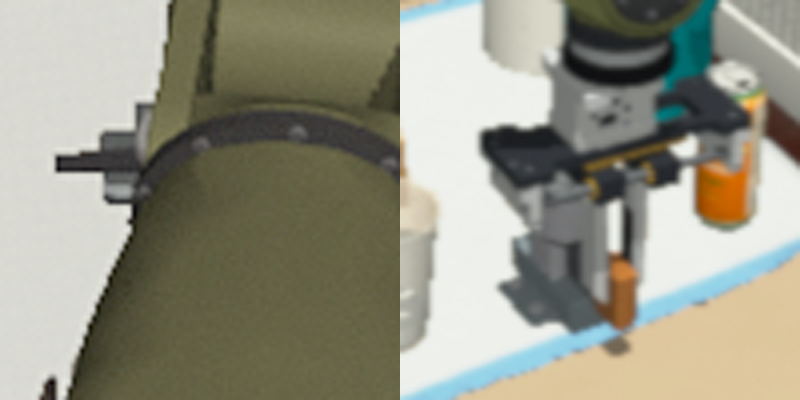

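The tip has come out on the far side at (57,162) in the left half of the picture, and the push force has fallen, so the hub is free of the grip pads. I'll push a few mm further so that it stands on the level part of the blade, then release.

```bash
python3 -m handwheel '0 .05 .005 0 1;0 .05 .005 0 1;0 .05 0 0 1;0 .03 0 0 1;0 .03 0 0 1;0 0 0 0 1;0 0 0 0 1';python3 -m handwheel '0 0 0 0 .8;0 0 0 0 .7;0 0 0 0 .6;0 0 0 0 .5;0 0 0 0 .4;0 0 0 0 .4;0 0 0 0 .4;0 0 0 0 .4'
```

```text
clock: 19.47
eef_pos: [526.9, -27.3, 50.8]
eef_rot: [-3.141, -0.001, 1.571]
wrist_force: [0.6, 2.6, 1.0]
finger_gap: 17.5
finger_force: 60.0
clock: 20.13
eef_pos: [527.0, -27.8, 50.9]
eef_rot: [-3.142, -0.0, 1.571]
wrist_force: [-0.0, 0.2, -0.0]
finger_gap: 56.1
finger_force: 0.0
```

```bash
python3 -m handwheel '0 -.3 0 0 .4;0 -.5 0 0 .4;0 -.7 0 0 .4;0 -.7 .2 0 .4;0 -.7 .5 0 .4;0 -.6 .8 0 .4;0 -.6 .8 0 .4;0 -.6 .8 0 .4;0 -.4 .3 0 .4;0 0 0 0 .4;0 0 0 0 .4'
python3 - <<'E'
from h import *
snap("side","s6");snap("top","t6")
a=cv2.imread('pics/t6.png');b=cv2.imread('pics/s6.png')
cv2.imwrite('pics/t6c.png',np.hstack([cv2.resize(a[160:260,190:290],(400,400),interpolation=2),cv2.resize(b[130:240,190:300],(400,400),interpolation=2)]))
for n,f in(("side","s6"),("top","t6")):
    W=cloud(n,np.load(f'pics/{f}.npy'))
    m=(np.hypot(W[...,0]-527,W[...,1]-38)<20)&(W[...,2]>138);P=W[m];print(n,len(P),P.mean(0),np.percentile(P[:,2],[50,90,98]))
E
```

```text
clock: 21.05
eef_pos: [526.6, -232.7, 186.7]
eef_rot: [3.141, 0.0, 1.569]
wrist_force: [0.0, 0.3, -1.3]
finger_gap: 55.8
finger_force: 0.0
side 74 [524.94167627  34.41633814 144.6235143 ] [145.43005028 147.64497035 148.36953975]
top 127 [529.1823928   37.06460733 145.51677245] [145.79297868 147.40518167 148.57640808]
```

View pics/t6c.png

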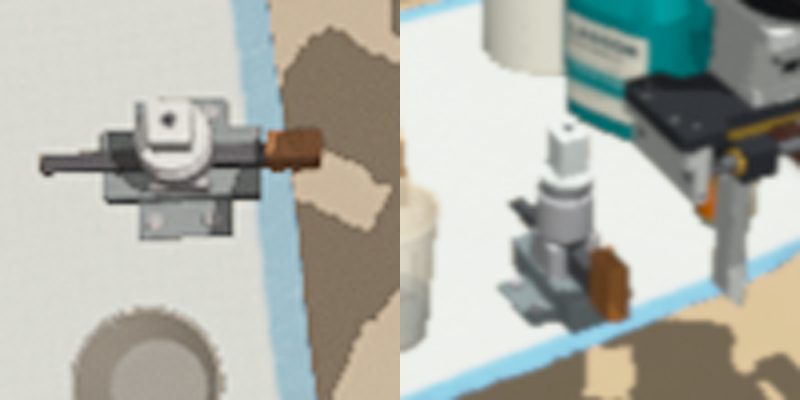

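The hub has risen about 12 mm. It stands upright on the drift, which lies level through the slot, and the gripper is clear.

```bash
python3 -c "
from cell import *
print(sign_off())"
```

```text
the job is handed in; nothing more can be done
None
```

The job is handed in, though sign-off gave no verdict: the hub was twisted home and let go, then lifted about 12 mm free by the drift, and it stands loose on the drift in the slot with the gripper clear and no bystanders touched.

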